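# Wake and tare the bench balance

## Task

An empty blue weighing dish stands on the laboratory balance, which is asleep. Wake the balance by pressing its green key all the way down and letting it spring back up, then tare it by pressing the blue key all the way down and letting it spring back up. Press only one key at a time, do not press the red key, and leave the dish standing where it is on the pan.

Things in the scene. Friction and masses are not known exactly. Their poses are not given: they have to be found in the camera images.
- green_key_top (a point): Centre of the flat top of the green spring key (wake), 50 mm above the bench when up (as at the start). Cap 36 x 36 mm, 12 mm proud of a black 46 mm bezel. Pushed down it travels 8 mm, bottoming (point 42 mm above bench) at 4 N; springs back. Axes: x away from robot towards the pan, y along the row, z up. Three such keys stand in a row along y, 70 mm apart, order varies, nothing above them.
- blue_key_top (a point): Centre of the flat top of the blue spring key (tare), 50 mm above the bench when up (as at the start). Cap 36 x 36 mm, 12 mm proud of a black 46 mm bezel. Pushed down it travels 8 mm, bottoming (point 42 mm above bench) at 4 N; springs back. Axes: x away from robot towards the pan, y along the row, z up. The row is at the front of the fixed white balance (300 mm deep, 230 wide, key deck 34 mm high).
- red_key_top (a point): Centre of the flat top of the red spring key (mode, not to be pressed), 50 mm above the bench when up (as at the start). Cap 36 x 36 mm, 12 mm proud of a black 46 mm bezel. Pushed down it travels 8 mm, bottoming (point 42 mm above bench) at 4 N; springs back. Axes: x away from robot towards the pan, y along the row, z up. Bystanders beside the balance are up to 75 mm high, 60 mm or more from any key's centre.
- dish_center (a point): Centre, half-way up, of the loose blue plastic weighing dish: 84 mm across the rim, 16 mm high, z up, its underside 60 mm above the bench on the balance's round steel pan (130 mm across). The pan's centre lies 170 mm beyond the middle of the row of keys, along the keys' x; the dish is within 15 mm of it.
Things that resemble listed ones, but are neither listed nor needed, are in the scene too. What is shaped like the part that bears dish_center but black or yellow is not meant.

How it is judged:
By the outcome, as a careful person would: the job done as asked, in the order asked, and still so for the second after the job is handed in, with the robot touching nothing.
It also fails if it takes over 32 s, if anything falls off the work surface, if the arm or the gripper's body presses on something with over 40 N, if the wrist force passes 120 N, or if a joint passes its speed limit or range.

## Robot

A 6-joint arm with a two-finger parallel gripper is mounted at the origin on the work surface. World frame = base frame: x ahead of the robot, y to its left, z up, the work surface at z = 0. Lengths are in m, angles in rad, forces in N, time in s.
With the tool pointing down it reaches from about 0.4 to 0.825 m from the base axis. Payload 7 kg.
Tool frame: the origin (TCP) lies on the front face of the gripper's body, between the roots of the fingers; the fingertips stand 66 mm ahead of it and the grasp point (between the pads) lies 47 mm ahead of it (env.hold_point_z is the distance from the TCP to the grasp point, in m); z points along the fingers, y is the line along which they close (so a half turn about z gives the same grasp; the last joint's range is limited). The gripper opens to 88 mm and grips with 3 to 60 N. Pads are 19 mm wide; open, the fingers measure 130 mm over their backs; the gripper's body (78 mm by 193 mm) begins 47 mm behind the grasp point.
Start: joints at [0.288, 0.359, 0.012, 0, -1.224, -0.288], TCP at [0.675, -0, 0.292] pointing down, gripper open.
Joint ranges: [-3.07, 3.07], [-1.43, 2.12], [-1.02, 1.25], [-3.03, 1.67], [-3.05, -0], [-3.03, 3.03]. Speed limits (rad/s): [2.39, 2.39, 3.01, 3.14, 3.14, 3.14].

## Interface

Orientations are given as a rotation vector (axis times angle).
In Python, from workcell import env gives the robot as it stands.
- The arm moves only by the tool move_arm, never from a script. Its argument "targets" is a list of rows, each an object with "slide": the shift along the world's x, y, z in cm, a list of three; "rotation": the turn, a rotation vector about the world's x, y, z in degrees, a list of three; "grip": the opening, from 0 (shut) to 1 (fully open). In form: [{"slide": [x, y, z], "rotation": [ax, ay, az], "grip": grip}, ...]. A call has 1 to 20 rows; each row shifts and turns the commanded pose from where the row before left it; what a row does not reach is not made up. A row lasts 1/10 s, in which the tool goes at most 50 mm and 8.59 degrees, less where a joint would pass 70% of its speed; a pose out of reach is approached as far as the arm can. A call is refused whole if a number of a shift passes 5 or a number of a turn 8.59, either way. A call with a gripper value outside its range is refused whole. The fingers move at their own pace and stop on an object; "newtons" is the grip in N (left out, the last holds). Time passes only in rows, so rows that do not move let the fingers close. It gives the time, the measured TCP pose, the force, the opening and the grip force at its end, in the units of the state.
- env.state(): the state, without advancing time (a new reading comes with each control period).
- env.capture(name): name is "scene" or "side" or "wrist"; returns a dict with "image" (400x640x3 uint8, red, green, blue), "depth" (400x640 float32, m along the optical axis (not along the pixel's ray), 0 where there is no reading), "fx", "fy", "cx", "cy" (pixels), "R" (3x3) and "t" (3): a world point X has camera coordinates R X + t. Camera axes: x right, y down, z forward; pixel columns grow to the right and rows downward; lengths in m; the calibration is good to about 2 mm. A picture is of the moment at which its call begins.
- env.sign_off(): hands the job in; it is judged then, once.
The state is a dict: "clock": time; "joint_pos": joint angles; "joint_velocities": joint speeds; "tau": joint torques, N m; "ee_pos": TCP position; "orientation": TCP orientation; "force": force on the tool from outside, world axes, zero at the start; "ft_torque": the same for the moment, N m; "gripper_width": opening from 0.0 (shut) to 1.0 (fully open); "grip_force": force on a finger pad.
Only numpy, scipy, OpenCV 4.12 (cv2) and the standard library are available. Lean on these libraries where they do the work, as an engineer would, in place of code of your own. Each camera call takes 0.05 s, during which the arm holds its last target. There are 200 camera calls.

## Working session

There is one attempt and no reset: what is moved stays moved. The work goes in short steps, Python scripts to look and compute and a tool call to move; the robot and the scene stay as the last step left them, time stands still between calls to the robot, and variables do not carry over. Pictures are saved under pics/ and viewed, at most 10 in all, crops included, and the job is handed in when it is done.

Besides the shell and the picture viewer there is one more tool, called after "Request:" as a command line: name --argument value ..., lists and objects as JSON in quotes. move_arm: Moves the arm, as the interface text tells. Its arguments: {"type":"object","properties":{"targets":{"type":"array"},"newtons":{"type":"number"}},"required":["targets"]}

```bash
mkdir -p pics
cat > h.py <<'E'
from workcell import env
import numpy as np, cv2, pickle
def cap(n,f):
    c=env.capture(n); cv2.imwrite(f'pics/{f}.png',c['image'][:,:,::-1]); pickle.dump(c,open(f'pics/{f}.pkl','wb')); return c
def load(f): return pickle.load(open(f'pics/{f}.pkl','rb'))
def P(c,u,v,r=1):
    d=c['depth'][v-r:v+r+1,u-r:u+r+1]; d=np.median(d[d>0])
    return np.round(c['R'].T@(np.array([(u-c['cx'])*d/c['fx'],(v-c['cy'])*d/c['fy'],d])-c['t']),4)
E
python3 - <<'E'
from h import *
a=cap('scene','s0');b=cap('wrist','w0')
cv2.imwrite('pics/sw0.png',cv2.resize(np.vstack([a['image'],b['image']])[:,:,::-1],(480,600)))
print(env.state())
E
```

```text
{'clock': 0.1, 'joint_pos': array([ 2.88121520e-01,  3.59314210e-01,  1.11597045e-02, -3.02741761e-04,
       -1.22408046e+00, -2.88081318e-01]), 'joint_velocities': array([-0.00120904,  0.00077472,  0.0014139 ,  0.00202844,  0.00019258,
        0.00070705]), 'tau': array([-1.42273191e-03, -5.84165347e+01,  2.93752134e+01,  7.01551259e+00,
        1.01412315e-02, -6.66964229e-05]), 'ee_pos': array([ 6.74669606e-01, -2.63791604e-06,  2.91322036e-01]), 'orientation': array([ 2.22057337e+00, -2.22071300e+00, -1.47049252e-03]), 'force': array([-0.47814178, -0.05852738,  0.9119003 ]), 'ft_torque': array([ 0.00909786, -0.00835816, -0.02968703]), 'grip_force': 0.0, 'gripper_width': 1.0034322501120894}
```

View pics/s0.png

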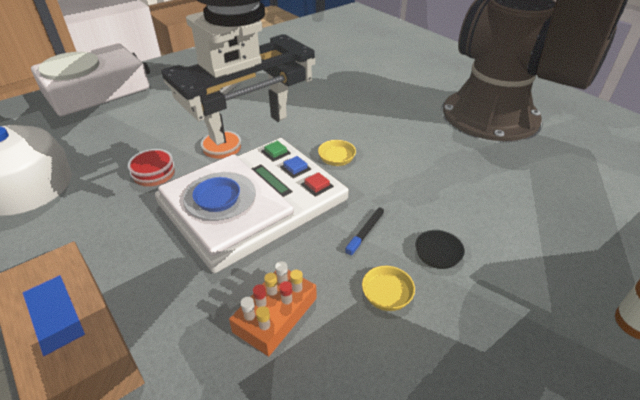

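View pics/w0.png

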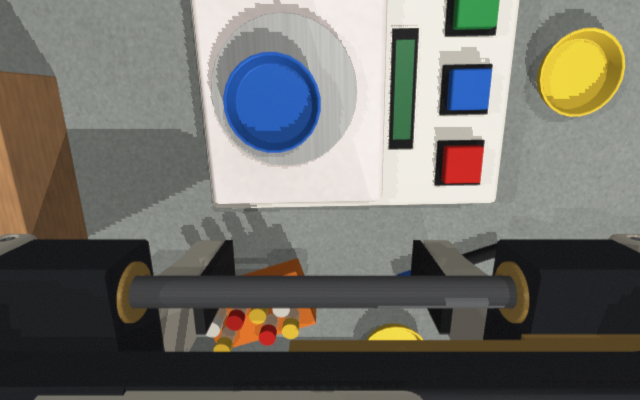

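The scene view shows the keys at green (274,149), blue (295,165) and red (317,182). The dish is on the pan at (216,194). In the wrist view they are at green (475,10), blue (469,89), red (461,163) and dish (271,102). The blue box, blue pen and yellow dishes are decoys.

Run:
```python
from h import *
a,b=load('s0'),load('w0')
for n,c,l in(('s',a,dict(g=(274,148),b=(295,164),r=(317,181),dish=(216,192))),('w',b,dict(g=(477,12),b=(470,89),r=(463,163),dish=(268,102)))):
    for k,(u,v) in l.items(): print(n,k,P(c,u,v))
# colour-mask centroids of key tops (z in 45..55mm)
for c in(a,b):
    h=cv2.cvtColor(c['image'],cv2.COLOR_RGB2HSV); v,u=np.nonzero((c['depth']>0)&(h[...,1]>110)); d=c['depth'][v,u]
    X=(np.c_[(u-c['cx'])*d/c['fx'],(v-c['cy'])*d/c['fy'],d]-c['t'])@c['R']; H=h[v,u,0].astype(int)
    for n,lo,hi in(('g',50,85),('b',100,125),('r',-1,6)):
        m=(H>lo)&(H<hi)&(abs(X[:,2]-.05)<.005)&(X[:,0]>.45)&(X[:,0]<.66)&(X[:,1]>0)
        if m.sum(): print(n,m.sum(),X[m].min(0).round(4),X[m].max(0).round(4),np.median(X[m],0).round(4))
cv2.imwrite('pics/c0.png',cv2.resize(a['image'][120:220,210:350,::-1],None,fx=5,fy=5))
```

```text
s g [ 0.5458 -0.1506  0.0496]
s b [ 0.5428 -0.0791  0.0495]
s r [ 0.5412 -0.0091  0.0505]
s dish [ 0.7133 -0.0848  0.0624]
w g [ 0.5401 -0.1483  0.0492]
w b [ 0.5389 -0.0851  0.0491]
w r [ 0.5381 -0.0171  0.0497]
w dish [ 0.7217 -0.074   0.0621]
r 49 [0.522 0.    0.045] [0.5548 0.0048 0.0517] [0.5412 0.0025 0.0485]
r 86 [5.203e-01 1.000e-04 4.630e-02] [0.5546 0.0034 0.0503] [0.5412 0.0016 0.0487]
```

View pics/c0.png

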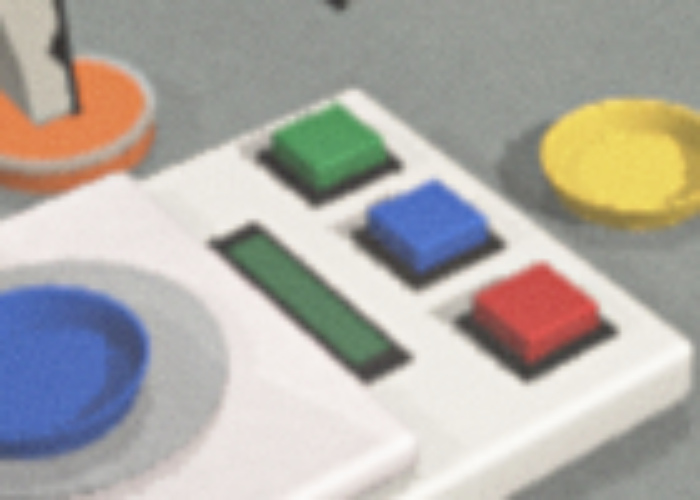

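The crop shows green, blue and red caps in a row, with the green nearest the orange lid. My y filter had the wrong sign, so I'll redo the extents while the gripper closes.

Run:
```python
from h import *
for f in('s0','w0'):
    c=load(f)
    h=cv2.cvtColor(c['image'],cv2.COLOR_RGB2HSV); v,u=np.nonzero((c['depth']>0)&(h[...,1]>110)); d=c['depth'][v,u]
    X=(np.c_[(u-c['cx'])*d/c['fx'],(v-c['cy'])*d/c['fy'],d]-c['t'])@c['R']; H=h[v,u,0].astype(int)
    for n,lo,hi in(('g',50,85),('b',100,125),('r',-1,6)):
        m=(H>lo)&(H<hi)&(abs(X[:,2]-.05)<.0035)&(X[:,0]>.45)&(X[:,0]<.62)&(abs(X[:,1]+.08)<.12)
        if m.sum(): print(f,n,m.sum(),cv2.minAreaRect(X[m][:,:2].astype(np.float32)*1000),X[m].mean(0).round(4))
```

```text
s0 g 110 ((541.98388671875, -151.1741485595703), (29.521007537841797, 30.6705265045166), 2.6637535095214844) [ 0.5416 -0.151   0.0496]
s0 b 187 ((540.9044799804688, -82.73367309570312), (33.94026184082031, 34.356571197509766), 88.84027862548828) [ 0.5418 -0.0813  0.0495]
s0 r 221 ((539.9989013671875, -13.619623184204102), (35.24184036254883, 36.28740692138672), 1.6725375652313232) [ 0.5402 -0.0122  0.0496]
w0 g 1117 ((540.2357788085938, -147.35891723632812), (21.49537467956543, 35.52068328857422), 89.55816650390625) [ 0.5404 -0.1473  0.049 ]
w0 b 1590 ((538.5177612304688, -84.910888671875), (35.01923751831055, 36.579620361328125), 89.88911437988281) [ 0.539  -0.0851  0.049 ]
w0 r 1348 ((536.9955444335938, -14.823863983154297), (36.58261489868164, 35.995086669921875), 1.9104596376419067) [ 0.5376 -0.0155  0.049 ]
```

Request:
move_arm --targets '[{"slide": [0, -3, -1], "rotation": [0, 0, 0], "grip": 0}, {"slide": [-2, -3, -2], "rotation": [0, 0, 0], "grip": 0}, {"slide": [-3, -3, -2], "rotation": [0, 0, 0], "grip": 0}, {"slide": [-3, -3, -2], "rotation": [0, 0, 0], "grip": 0}, {"slide": [-3, -2, -2], "rotation": [0, 0, 0], "grip": 0}, {"slide": [-2, -1, -2], "rotation": [0, 0, 0], "grip": 0}, {"slide": [0, 0, 0], "rotation": [0, 0, 0], "grip": 0}, {"slide": [0, 0, 0], "rotation": [0, 0, 0], "grip": 0}, {"slide": [0, 0, 0], "rotation": [0, 0, 0], "grip": 0}]'

```text
clock: 1.0
ee_pos: [0.5462, -0.1497, 0.1828]
orientation: [-2.221, 2.22, -0.002]
force: [0.3, -0.2, 0.4]
gripper_width: 0.239
grip_force: 0.0
```

Request:
move_arm --targets '[{"slide": [-0.5, -0.4, 0], "rotation": [0, 0, 0], "grip": 0}, {"slide": [0, 0, -2], "rotation": [0, 0, 0], "grip": 0}, {"slide": [0, 0, -2], "rotation": [0, 0, 0], "grip": 0}, {"slide": [0, 0, -1], "rotation": [0, 0, 0], "grip": 0}, {"slide": [0, 0, 0], "rotation": [0, 0, 0], "grip": 0}, {"slide": [0, 0, 0], "rotation": [0, 0, 0], "grip": 0}]'

```text
clock: 1.6
ee_pos: [0.5405, -0.154, 0.1327]
orientation: [-2.222, 2.221, -0.001]
force: [-0.0, -0.9, -0.8]
gripper_width: 0.004
grip_force: 0.0
```

Run:
```python
from h import *
c=cap('side','d1');a=cap('scene','s1')
cv2.imwrite('pics/c1.png',np.hstack([cv2.resize(c['image'][:,:,::-1],(400,250)),cv2.resize(a['image'][80:220,180:380,::-1],(400,250))]))
print(env.state()['ee_pos'],env.state()['gripper_width'])
```

```text
[ 0.54067241 -0.15399253  0.13311146] 0.0018501134998469809
```

View pics/c1.png

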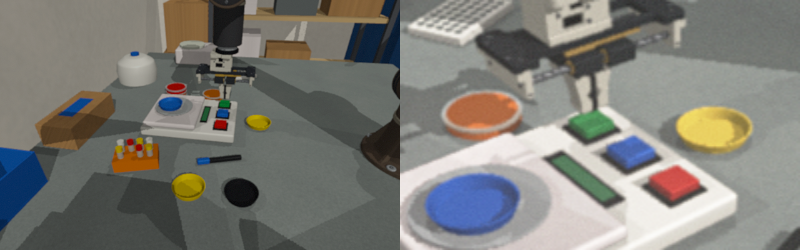

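In the composite, the shut fingertips at (595,105) hang centred over the green cap at (593,125), about 17 mm above it. Next I press slowly.

Request:
move_arm --targets '[{"slide": [0, 0, -1.2], "rotation": [0, 0, 0], "grip": 0}, {"slide": [0, 0, -0.5], "rotation": [0, 0, 0], "grip": 0}, {"slide": [0, 0, -0.4], "rotation": [0, 0, 0], "grip": 0}, {"slide": [0, 0, -0.4], "rotation": [0, 0, 0], "grip": 0}, {"slide": [0, 0, 0], "rotation": [0, 0, 0], "grip": 0}]'

```text
clock: 2.2
ee_pos: [0.5399, -0.1539, 0.1078]
orientation: [2.222, -2.221, -0.0]
force: [-3.6, 2.2, 8.4]
gripper_width: 0.002
grip_force: 4.5
```

Request:
move_arm --targets '[{"slide": [0, 0, -0.1], "rotation": [0, 0, 0], "grip": 0}, {"slide": [0, 0, 0], "rotation": [0, 0, 0], "grip": 0}, {"slide": [0, 0, 0], "rotation": [0, 0, 0], "grip": 0}]'

```text
clock: 2.5
ee_pos: [0.5399, -0.1539, 0.1076]
orientation: [-2.222, 2.221, -0.001]
force: [-7.5, 3.2, 17.0]
gripper_width: 0.004
grip_force: 8.9
```

Bottomed: the force rose to 17 N with almost no further travel. I'll retreat and move over blue.

Request:
move_arm --targets '[{"slide": [0, 0, 0.6], "rotation": [0, 0, 0], "grip": 0}, {"slide": [0, 0, 2], "rotation": [0, 0, 0], "grip": 0}, {"slide": [0, 0, 1.5], "rotation": [0, 0, 0], "grip": 0}, {"slide": [0, 0, 0], "rotation": [0, 0, 0], "grip": 0}, {"slide": [0, 0, 0], "rotation": [0, 0, 0], "grip": 0}]'

```text
clock: 3.0
ee_pos: [0.5399, -0.154, 0.1469]
orientation: [-2.221, 2.221, -0.0]
force: [-0.9, -0.5, -1.7]
gripper_width: 0.003
grip_force: 0.0
```

Run:
```python
from h import *
a=cap('scene','s2');cv2.imwrite('pics/c2.png',cv2.resize(a['image'][80:220,180:380,::-1],(700,490)))
for u,v in((275,150),(295,165)): print(P(a,u,v))
```

```text
[ 0.5491 -0.1417  0.0509]
[ 0.5448 -0.0764  0.0496]
```

View pics/c2.png

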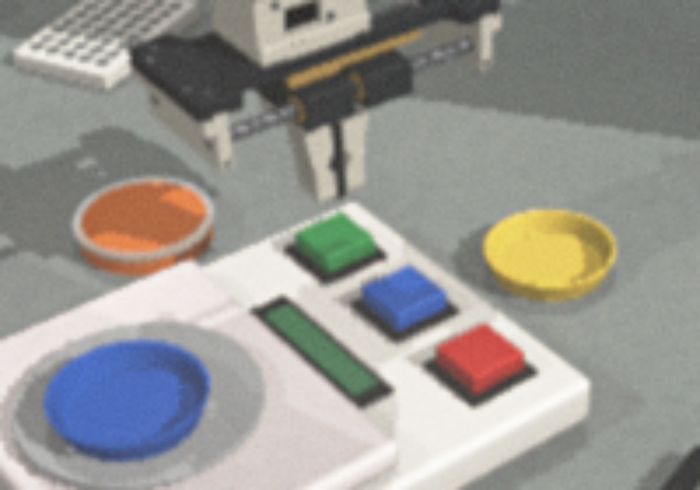

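The green cap at (335,240) has sprung back up and measures 50.9 mm. The balance's display gives no visible sign either way. The dish is undisturbed at (127,395). Now blue: 7 cm along +y, then down from 0.147 to 0.107.

Request:
move_arm --targets '[{"slide": [0, 2, 0], "rotation": [0, 0, 0], "grip": 0}, {"slide": [0, 3, 0], "rotation": [0, 0, 0], "grip": 0}, {"slide": [0, 2, 0], "rotation": [0, 0, 0], "grip": 0}, {"slide": [0, 0, 0], "rotation": [0, 0, 0], "grip": 0}, {"slide": [0, 0, 0], "rotation": [0, 0, 0], "grip": 0}, {"slide": [0, 0, -1.6], "rotation": [0, 0, 0], "grip": 0}, {"slide": [0, 0, -1.1], "rotation": [0, 0, 0], "grip": 0}, {"slide": [0, 0, 0], "rotation": [0, 0, 0], "grip": 0}]'

```text
clock: 3.85
ee_pos: [0.5386, -0.0848, 0.1182]
orientation: [2.218, -2.221, -0.004]
force: [-0.4, 1.1, 0.2]
gripper_width: 0.009
grip_force: 0.0
```

Request:
move_arm --targets '[{"slide": [0, 0, -0.4], "rotation": [0, 0, 0], "grip": 0}, {"slide": [0, 0, -0.4], "rotation": [0, 0, 0], "grip": 0}, {"slide": [0, 0, -0.4], "rotation": [0, 0, 0], "grip": 0}, {"slide": [0, 0, 0], "rotation": [0, 0, 0], "grip": 0}, {"slide": [0, 0, 0], "rotation": [0, 0, 0], "grip": 0}]'

```text
clock: 4.35
ee_pos: [0.5402, -0.0842, 0.1085]
orientation: [-2.222, 2.221, -0.001]
force: [-0.4, -3.4, 3.1]
gripper_width: 0.006
grip_force: 1.8
```

Request:
move_arm --targets '[{"slide": [0, 0, -0.1], "rotation": [0, 0, 0], "grip": 0}, {"slide": [0, 0, -0.1], "rotation": [0, 0, 0], "grip": 0}, {"slide": [0, 0, 0], "rotation": [0, 0, 0], "grip": 0}, {"slide": [0, 0, 0], "rotation": [0, 0, 0], "grip": 0}]'

```text
clock: 4.75
ee_pos: [0.5402, -0.0841, 0.1076]
orientation: [-2.222, 2.22, -0.002]
force: [-5.5, -3.1, 16.3]
gripper_width: 0.002
grip_force: 8.0
```

Bottomed at the same depth and force as green. Retreating.

Request:
move_arm --targets '[{"slide": [0, 0, 0.6], "rotation": [0, 0, 0], "grip": 0}, {"slide": [0, 0, 2], "rotation": [0, 0, 0], "grip": 0}, {"slide": [0, 0, 4], "rotation": [0, 0, 0], "grip": 0}, {"slide": [0, 0, 4], "rotation": [0, 0, 0], "grip": 0}, {"slide": [0, 0, 0], "rotation": [0, 0, 0], "grip": 0}, {"slide": [0, 0, 0], "rotation": [0, 0, 0], "grip": 0}]'

```text
clock: 5.35
ee_pos: [0.5403, -0.0835, 0.213]
orientation: [-2.219, 2.22, -0.001]
force: [-1.8, -0.3, -0.2]
gripper_width: 0.008
grip_force: 0.0
```

Run:
```python
from h import *
a=cap('scene','s3');cv2.imwrite('pics/c3.png',cv2.resize(a['image'][80:220,180:380,::-1],(700,490)))
for u,v in((274,148),(295,164),(317,181),(216,192)): print(P(a,u,v))
```

```text
[ 0.5458 -0.1506  0.0495]
[ 0.543  -0.0788  0.0498]
[ 0.5404 -0.0102  0.0494]
[ 0.7131 -0.0854  0.0619]
```

View pics/c3.png

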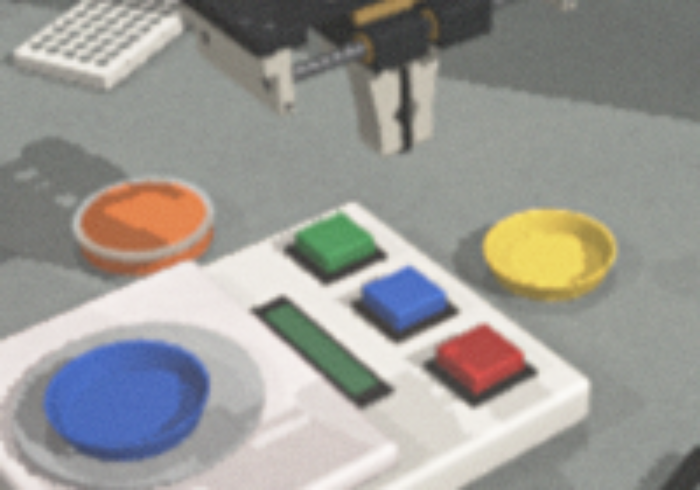

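All three keys are up (green (335,240), blue (403,297), red (480,355)), the dish at (127,395) hasn't moved, and the arm is clear.

```bash
python3 -c "
from workcell import env
print(env.sign_off())"
```

```text
the job is handed in; nothing more can be done
None
```

I pressed the green key and then the blue key fully down, and both sprang back; the red key was not touched, the dish did not move, and the job was handed in at about 5.4 s (the display gave no visible confirmation of wake or tare).

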